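Lift the ball stake out of the interlocking rack

ROBOT

A 6-joint arm with a two-finger parallel gripper is mounted at the origin on the work surface. World frame = base frame: x ahead of the robot, y to its left, z up, the work surface at z = 0. Lengths are in mm, angles in degrees, forces in N, time in s.
With the tool pointing down it reaches from about 350 to 850 mm from the base axis. Payload 8.1 kg.
Tool frame: the origin (TCP) lies at the very end of the fingers, on their centre line; the grasp point (between the pads) lies 19 mm behind it; z points along the fingers, y is the line along which they close (so a half turn about z gives the same grasp; the last joint's range is limited). The gripper opens to 85 mm and grips with 20 to 120 N. Pads are 22 mm wide; open, the fingers measure 114 mm over their backs; the gripper's body (76 mm by 85 mm) begins 54 mm behind the grasp point. The pads swing forward as they close: fully open they stand 13 mm farther back than shut.
Start: joints at [64.664, 7.471, 85.268, -0, 87.261, -4.893], TCP at [209.545, 562.224, 231.292] pointing down, gripper open.
Joint ranges: [-169.43, 169.43], [-51.17, 129.36], [1.28, 143.12], [-76.62, 256.62], [0, 156.53], [-152.29, 152.29]. Speed limits (degrees/s): [136.94, 136.94, 159.86, 180, 180, 180].

INTERFACE

Orientations are given as [roll, pitch, yaw] about the fixed x, y, z axes, in that order (R = Rz(yaw) Ry(pitch) Rx(roll)).
In Python, from bench import * gives the robot as it stands.
- The arm moves only by the tool play_rows, never from a script. Its argument "increments" is a list of rows, each a list of 3 entries, a list of its own where there are three numbers: the gripper's target within -1 to 1 (fully open at 1, half-way at 0, shut at -1), then the shift along the tool's x, y, z in mm, then the turn about the tool's z in rad. A call has 1 to 12 rows; each row shifts and turns the commanded pose from where the row before left it, along the tool's axes as they then stand; what a row does not reach is not made up. A row lasts 1/12 s, in which the tool goes at most 41.7 mm and 7.16 degrees, less where a joint would pass 70% of its speed; a pose out of reach is approached as far as the arm can. A call is refused whole if a number of a shift passes 41.7 or a number of a turn 0.125, either way. A call with a gripper value outside its range is refused whole. The fingers move at their own pace and stop on an object; "force" is the grip in N (left out, the last holds). Time passes only in rows, so rows that do not move let the fingers close. It gives the time, the measured TCP pose, the force, the opening and the grip force at its end, in the units of the state.
- sense(): the state, without advancing time (a new reading comes with each control period).
- snapshot(name): name is "scene" or "top" or "wrist"; returns a dict with "color" (400x640x3 uint8, red, green, blue), "intrinsics" (3x3 intrinsics, pixels), "world_from_camera" (4x4, takes a point from camera to world coordinates). Camera axes: x right, y down, z forward; pixel columns grow to the right and rows downward; lengths in mm; the calibration is good to about 2 mm. A picture is of the moment at which its call begins. There is no depth.
- hand_in(): hands the job in; it is judged then, once.
Trained networks look in a picture, given as the dict that the camera call returned (one of the last four; its "shot" number tells which), for a name from the list of things; names that differ only in an ending like _2 or _b are one class to them, and where a whole thing is asked for, a point or a joint stands for the part that bears it (a point fixed in the world has none). Each returns a list of dicts, best first, with "p" (0 to 1); they miss things now and then, are a little off and sometimes report something else, mostly with a low value. They report only what shows in the picture. A call takes as long as a camera call. They do not tell look-alikes from the thing itself.
- find_in(query, picture): "xyz" ([x, y, z] in mm, in the coordinates of the camera as it stood for that picture, good to about 4 mm: the middle of the surface that is visible of it).
- regions_of(query, picture): "mask" (400x640 bool, what is visible of it).
- pinpoint(query, picture): "xyz" ([x, y, z] in mm, in the coordinates of the camera as it stood for that picture, good to about 4 mm: a listed point, or the origin of a listed thing).
The state is a dict: "time": time; "joint_pos": joint angles; "qd": joint speeds; "joint_efforts": joint torques, N m; "tool_pos": TCP position; "tcp_rot": TCP orientation; "ft_force": force on the tool from outside, world axes, zero at the start; "wrist_torque": the same for the moment, N m; "finger_gap": finger opening in mm; "grip_force": force on a finger pad.
Only numpy, scipy, OpenCV 4.12 (cv2) and the standard library are available. Lean on these libraries where they do the work, as an engineer would, in place of code of your own. Each camera call takes 0.05 s, during which the arm holds its last target. There are 200 camera calls.

TASK

On the jeweller's bench three wooden tool blocks are keyed into one another in a low rack. Lift the block that carries the steel ball stake straight up until it is clear of the row, leaving its two neighbours seated where they are, and set it gently down, upright, in the middle of the square steel bench plate. Keep the block upright all the way.

Things in the scene. Friction and masses are not known exactly. Their poses are not given: they have to be found in the camera images.
- ball_block: Ball-stake block, to be moved: wood, 60 x 63 x 36 mm tall, keyed to both sides in the row by T tongue (17 mm, +y) and slot (-y), 2 to 3 mm play. A round steel shank, 20 mm thick, 36 to 78 mm above the underside, carries a 30 mm ball (top at 103). Grip the shank, closing along x, across the row (free sides). Origin: centre of the underside, below the shank; z up, y along the row. 0.3 kg.
- flat_block: Flat-stake block, stays in the rack: same wooden block, tongue and slot, origin and axes as the ball-stake block; its 20 mm round shank ends in a flat steel bar head 44 mm (x) by 22 mm (y), top 92 mm above the underside. Places in the row are 66 mm apart; in the rack every underside is 10 mm above the work surface.
- bur_block: Bur block, stays in the rack: same wooden block, tongue and slot, origin and axes; no stake, nine thin steel pins standing 30 mm out of its top (66 mm above the underside). The rack is a fixed dark wood board 80 x 275 mm, 10 mm thick, with a block-high fixed cheek at each end keyed to the row in the same way.
- plate: Square bare steel bench plate, 130 x 130 mm, 20 mm thick, fixed flat on the work surface, empty. Origin: centre of its underside; top 20 mm above. Loose things between plate and rack are under 40 mm tall; bottles and equipment stand further out. Carry the block's underside about 120 mm above the work surface, over the other stakes.
There are look-alikes about, which are no part of the job. Leave any purple or turquoise look-alike of the ball_block alone.

How it is judged:
By the outcome, as a careful person would: the job done as asked, in the order asked, and still so for the second after the job is handed in, with the robot touching nothing.
It also fails if it takes over 45 s, if anything falls off the work surface, if the arm or the gripper's body presses on something with over 40 N, if the wrist force passes 120 N, or if a joint passes its speed limit or range.

## Working session

There is one attempt and no reset: what is moved stays moved. The work goes in short steps, Python scripts to look and compute and a tool call to move; the robot and the scene stay as the last step left them, time stands still between calls to the robot, and variables do not carry over. Pictures are saved under pics/ and viewed, at most 10 in all, crops included, and the job is handed in when it is done.

Besides the shell and the picture viewer there is one more tool, called after ">>>" by a JSON object that holds its "method" and its "body". play_rows: Moves the arm, as the interface text tells. Its arguments: {"type":"object","properties":{"increments":{"type":"array","items":{"type":"array"}},"force":{"type":"number"}},"required":["increments"]}

```bash
mkdir -p pics
cat > h.py <<'E'
from bench import *
import numpy as np, cv2
def W(pic,p):
    T=np.array(pic["world_from_camera"]); return (T@np.r_[p,1])[:3]
def pix(pic,p):
    K=np.array(pic["intrinsics"]); q=K@np.array(p); return (q[:2]/q[2]).round()
def rep(pic,names,f=pinpoint):
    for n in names:
        for d in f(n,pic)[:4]: print(f.__name__,n,round(d["p"],2),W(pic,d["xyz"]).round(1),pix(pic,d["xyz"]))
def save(pic,fn,crop=None,s=1):
    im=pic["color"][:,:,::-1]
    if crop: x0,y0,x1,y1=crop; im=im[y0:y1,x0:x1]
    cv2.imwrite("pics/"+fn,cv2.resize(im,None,fx=s,fy=s,interpolation=cv2.INTER_CUBIC))
E
python3 - <<'E'
from h import *
N=["ball_block","flat_block","bur_block","plate"]
a=snapshot("scene");b=snapshot("top")
print("scene");rep(a,N)
print("top");rep(b,N)
save(a,"s.png");save(b,"t.png")
s=sense();print(s)
E
```

```text
scene
call ball_block 0.74 [511.8 191.4   9. ] [402. 189.]
call ball_block 0.72 [3.87e+02 9.99e+01 3.00e-01] [346. 174.]
call ball_block 0.71 [ 6.468e+02  1.368e+02 -1.000e-01] [407. 229.]
call ball_block 0.62 [3.729e+02 3.102e+02 1.000e-01] [418. 158.]
call flat_block 0.58 [513.2 123.1  11.7] [375. 194.]
call bur_block 0.77 [507.3 253.2   8.4] [424. 184.]
call bur_block 0.26 [ 523.1 -252.8    2.5] [214. 231.]
call plate 0.68 [ 521.1 -253.4    1.2] [213. 231.]
top
call ball_block 0.98 [373.6 312.5  -0.4] [192. 266.]
call ball_block 0.85 [514.  190.4  11.2] [240. 210.]
call ball_block 0.84 [647.9 136.1   6.4] [262. 157.]
call ball_block 0.81 [389.7 104.8   1.1] [275. 259.]
call flat_block 0.88 [519.9 127.2  14.7] [265. 207.]
call bur_block 0.82 [509.3 257.8  10.7] [213. 212.]
call bur_block 0.44 [ 5.235e+02 -2.518e+02 -2.000e-01] [415. 205.]
call plate 0.87 [ 521.4 -250.    -1.2] [414. 206.]
{'time': 0.5, 'joint_pos': array([ 6.46628484e+01,  7.47596266e+00,  8.52688529e+01, -2.19710626e-04,
        8.72619521e+01, -4.89301799e+00]), 'qd': array([0.03034069, 0.00443852, 0.01090583, 0.00226203, 0.02332811,
       0.00862181]), 'joint_efforts': array([-1.31769111e-04, -5.68714213e+01, -5.00362408e+01, -1.20518357e-04,
        2.78086052e-03,  4.20720099e-06]), 'tool_pos': array([209.54956311, 562.20112977, 231.2320737 ]), 'tcp_rot': array([-1.79993238e+02, -3.58592421e-04,  1.59555877e+02]), 'ft_force': array([-0.12348838, -0.50510815,  0.42246265]), 'wrist_torque': array([ 0.01516434, -0.01642237, -0.03297927]), 'grip_force': 0.0, 'finger_gap': 85.69891959185121}
```

View pics/s.png

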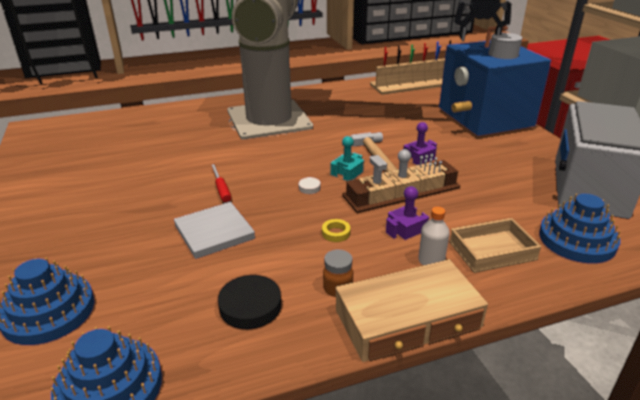

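View pics/t.png

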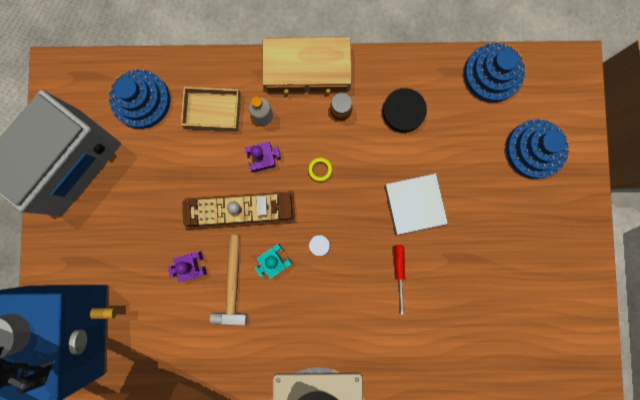

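The wooden ball block in the middle of the rack (scene 402,189; top 235,208) fits. The purple ones (scene 407,215 and 420,145) and the turquoise one (scene 347,165) are look-alikes standing loose. I'll confirm that in one crop.

Run:
```python
from h import *
a=snapshot("scene"); save(a,"c.png",(320,110,480,230),5)
b=snapshot("top")
for n in ["plate"]:
    m=regions_of(n,b)[0]["mask"]; print(cv2.minAreaRect(np.argwhere(m)[:,::-1].astype(np.float32)))
# plate centre from mask on z=20
K=np.array(b["intrinsics"]);T=np.array(b["world_from_camera"])
c=np.argwhere(m).mean(0)[::-1]; r=T[:3,:3]@np.linalg.inv(K)@np.r_[c,1]; o=T[:3,3]; print(o+r*(20-o[2])/r[2])
```

```text
((415.5352783203125, 204.15882873535156), (52.171783447265625, 53.03950500488281), 77.47119140625)
[ 522.93993914 -249.54232284   20.        ]
```

View pics/c.png

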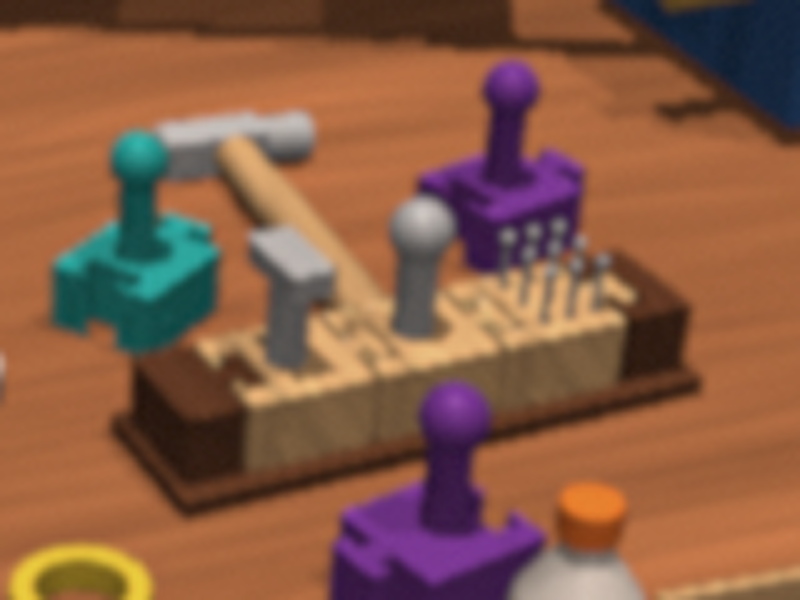

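>>> {"method": "play_rows", "body": {"increments": [[1, [0, 0, -8], 0.106], [1, [0, 0, -8], 0.106], [1, [0, 0, -8], 0.106], [1, [0, 0, -8], 0.106], [1, [0, 0, -8], 0.106], [1, [0, 0, -8], 0.106], [1, [0, 0, -8], 0.106], [1, [0, 0, -8], 0.106], [1, [0, 0, -8], 0.106], [1, [0, 0, -8], 0.106], [1, [0, 0, -8], 0.106]]}}

```text
time: 1.57
tool_pos: [209.5, 562.2, 319.7]
tcp_rot: [180.0, -0.0, 92.4]
ft_force: [0.5, -0.3, 0.6]
finger_gap: 85.4
grip_force: 0.0
```

The crop shows the grey steel ball at crop (422,228), on the wooden middle block between the flat stake (285,270) and the bur pins (550,270). That is the target, so I'm moving over it.

>>> {"method": "play_rows", "body": {"increments": [[1, [-32, 23.6, 0], 0], [1, [-32, 23.6, 0], 0], [1, [-32, 23.6, 0], 0], [1, [-32, 23.6, 0], 0], [1, [-32, 23.6, 0], 0], [1, [-32, 23.6, 0], 0], [1, [-32, 23.6, 0], 0], [1, [-32, 23.6, 0], 0], [1, [-32, 23.6, 0], 0], [1, [-32, 23.6, 0], 0], [1, [-32, 23.6, 0], 0], [1, [-32, 23.6, 0], 0]]}}

```text
time: 2.57
tool_pos: [511.8, 190.5, 319.6]
tcp_rot: [180.0, -0.0, 92.7]
ft_force: [0.4, 0.8, 0.7]
finger_gap: 85.5
grip_force: 0.0
```

>>> {"method": "play_rows", "body": {"increments": [[1, [0, 0, 0], 0], [1, [0, 0, 0], 0], [1, [0, 0, 0], 0]]}}

```text
time: 2.82
tool_pos: [510.8, 192.2, 319.2]
tcp_rot: [-180.0, -0.0, 92.7]
ft_force: [-0.3, -0.3, -0.1]
finger_gap: 85.2
grip_force: 0.0
```

Run:
```python
from h import *
a=snapshot("wrist"); rep(a,["ball_block","flat_block","bur_block"]); rep(a,["ball_block"],find_in)
save(a,"w.png"); s=sense(); print(s["tool_pos"],s["tcp_rot"],np.array(a["world_from_camera"]).round(2))
```

```text
call ball_block 0.98 [ 3.847e+02  1.004e+02 -2.000e-01] [246. 215.]
call ball_block 0.97 [507.7 188.9  13.1] [324. 165.]
call ball_block 0.85 [647.7 141.    4.6] [412. 198.]
call ball_block 0.84 [371.9 314.3  -3.9] [234.  73.]
call flat_block 0.85 [515.2 126.8  12.5] [327. 205.]
call bur_block 0.67 [504.5 257.3   8.2] [324. 118.]
call ball_block 0.92 [390.1 108.5  38. ] [243. 218.]
call ball_block 0.91 [640.8 149.5  39.5] [414. 199.]
call ball_block 0.82 [512.2 198.7  50.6] [328. 162.]
call ball_block 0.73 [375.8 314.8  36.2] [228.  68.]
[510.27260778 193.34583437 319.48888253] [ 1.79985505e+02 -1.02167259e-02  9.28619384e+01] [[ 1.0000e+00  4.0000e-02  1.0000e-02  5.0704e+02]
 [ 5.0000e-02 -9.6000e-01 -2.6000e-01  2.5893e+02]
 [ 0.0000e+00  2.6000e-01 -9.6000e-01  4.6259e+02]
 [ 0.0000e+00  0.0000e+00  0.0000e+00  1.0000e+00]]
```

View pics/w.png

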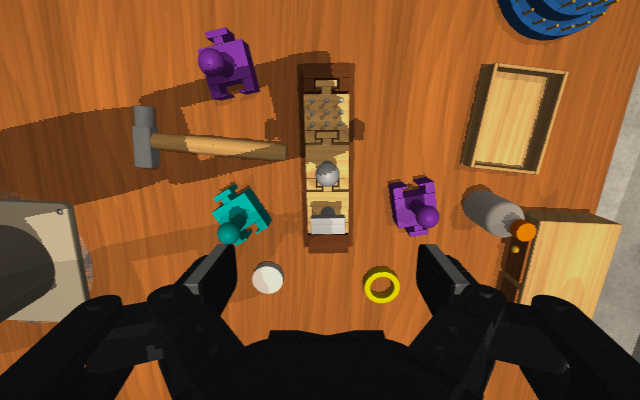

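```bash
cat >> h.py <<'E'
def ray(pic,u,v,z):
    K=np.array(pic["intrinsics"]);T=np.array(pic["world_from_camera"]);r=T[:3,:3]@np.linalg.inv(K)@np.r_[u,v,1];o=T[:3,3];return (o+r*(z-o[2])/r[2]).round(1)
E
python3 - <<'E'
from h import *
a=snapshot("wrist"); g=cv2.cvtColor(a["color"],cv2.COLOR_RGB2GRAY)
c=cv2.HoughCircles(cv2.resize(g[150:200,300:355],None,fx=6,fy=6,interpolation=cv2.INTER_CUBIC),cv2.HOUGH_GRADIENT,1,200,param1=80,param2=15,minRadius=45,maxRadius=100)
x,y,r=c[0,0]/6; print(x+300,y+150,r,ray(a,x+300,y+150,98))
b=snapshot("top"); print("top ball",ray(b,234.5,208,98))
hsv=cv2.cvtColor(a["color"],cv2.COLOR_RGB2HSV)
m=sum(regions_of(n,a)[k]["mask"].astype(int) for n,k in[("flat_block",0),("bur_block",0)])>0
for v in (100,110,120,205,212,220): 
    u=np.where(m[v,290:365])[0]; print(v,(u[[0,-1]]+290) if len(u) else None, [ray(a,q+290,v,46)[:2] for q in u[[0,-1]]] if len(u) else '')
save(a,"w2.png",(280,60,380,260),3)
E
```

```text
330.75 176.41667 15.45 [515.7 189.5  98. ]
top ball [511.2 187.5  98. ]
100 [305 349] [array([477.6, 280. ]), array([535.6, 282.9])]
110 [305 348] [array([478. , 267.4]), array([535.2, 270.2])]
120 [305 349] [array([478.4, 254.5]), array([537.4, 257.4])]
205 [307 348] [array([484.9, 135.8]), array([544.1, 138.7])]
212 [308 348] [array([486.7, 125.2]), array([544.9, 128.1])]
220 [308 348] [array([487.1, 112.9]), array([545.7, 115.8])]
```

View pics/w2.png

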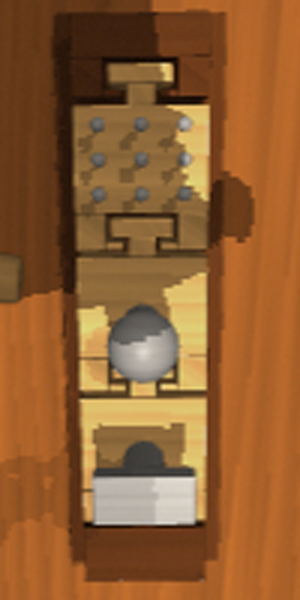

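>>> {"method": "play_rows", "body": {"increments": [[1, [-1.8, 0.8, 30], -0.014], [1, [0, 0, 35], 0], [1, [0, 0, 35], 0], [1, [0, 0, 35], 0], [1, [0, 0, 35], 0], [1, [0, 0, 30], 0], [1, [0, 0, 25], 0], [1, [0, 0, 15], 0], [1, [0, 0, 0], 0], [1, [0, 0, 0], 0]]}}

```text
time: 4.1
tool_pos: [510.9, 190.4, 78.7]
tcp_rot: [-179.9, 0.0, 93.6]
ft_force: [0.5, 0.2, 0.7]
finger_gap: 85.4
grip_force: 0.0
```

Run:
```python
from h import *
a=snapshot("wrist"); save(a,"w3.png"); s=sense(); print(s["tool_pos"],s["tcp_rot"],s["ft_force"])
p=np.r_[s["tool_pos"][:2],98,1]; print(pix(a,(np.linalg.inv(np.array(a["world_from_camera"]))@p)[:3]))
```

```text
[512.17980862 190.71912047  80.2158314 ] [ 1.79958743e+02 -7.41044413e-03  9.35625088e+01] [ 1.27326518 -0.1673238  -0.09219694]
[330. 268.]
```

View pics/w3.png

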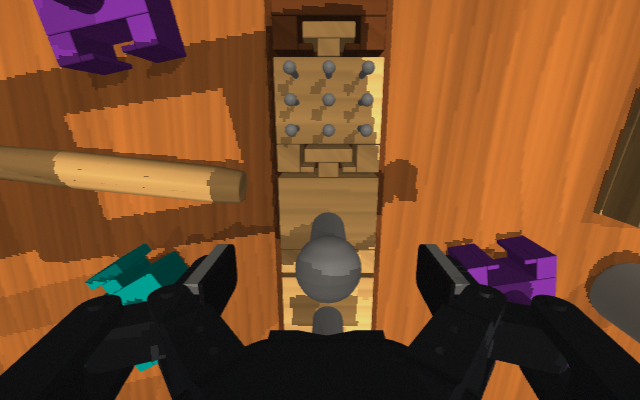

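>>> {"method": "play_rows", "body": {"increments": [[1, [0, 0, 16], 0], [1, [0, 0, 12], 0], [1, [0, 0, 4], 0], [1, [0, 0, 0], 0], [0, [0, 0, 0], 0], [-0.3, [0, 0, 0], 0], [-0.4, [0, 0, 0], 0], [-0.45, [0, 0, 0], 0], [-0.5, [0, 0, 0], 0], [-0.5, [0, 0, 0], 0]], "force": 45}}

```text
time: 4.98
tool_pos: [512.0, 190.6, 47.9]
tcp_rot: [180.0, -0.0, 93.6]
ft_force: [-2.4, 0.0, 5.4]
finger_gap: 22.7
grip_force: 36.7
```

>>> {"method": "play_rows", "body": {"increments": [[-0.6, [0, 0, 0], 0], [-0.8, [0, 0, 0], 0], [-1, [0, 0, 0], 0], [-1, [0, 0, 0], 0], [-1, [0, 0, 0], 0], [-1, [0, 0, 0], 0]]}}

```text
time: 5.48
tool_pos: [512.0, 190.6, 47.9]
tcp_rot: [180.0, -0.0, 93.6]
ft_force: [-1.7, -1.3, 5.8]
finger_gap: 22.6
grip_force: 36.8
```

>>> {"method": "play_rows", "body": {"increments": [[-1, [0, 0, -2], 0], [-1, [0, 0, -3], 0], [-1, [0, 0, -3], 0], [-1, [0, 0, -3], 0], [-1, [0, 0, 0], 0], [-1, [0, 0, 0], 0]]}}

```text
time: 5.98
tool_pos: [511.9, 190.6, 58.5]
tcp_rot: [180.0, -0.0, 93.6]
ft_force: [-0.3, -0.3, -4.1]
finger_gap: 22.4
grip_force: 40.0
```

Run:
```python
from h import *
a=snapshot("wrist"); save(a,"w4.png"); b=snapshot("scene"); save(b,"s4.png",(320,110,480,230),5); s=sense(); print(s["tool_pos"],s["tcp_rot"],s["ft_force"],s["wrist_torque"],s["finger_gap"])
```

```text
[511.62864793 190.47563837  58.17114171] [-1.79990886e+02  1.82242788e-03  9.35513780e+01] [-0.00540875  0.13111944 -2.26355895] [-0.01847212  0.03724413 -0.01024654] 22.315280353652
```

View pics/w4.png

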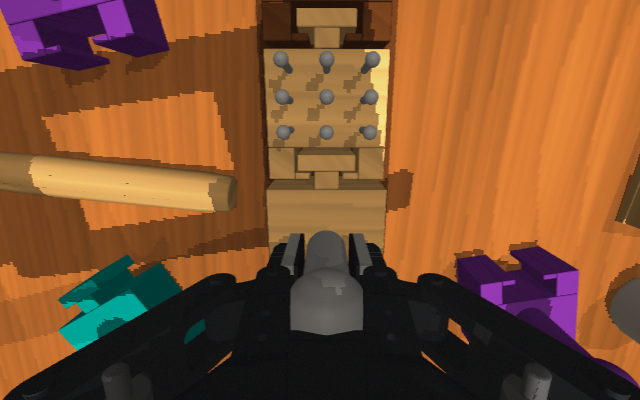

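>>> {"method": "play_rows", "body": {"increments": [[-1, [0, 0, -4], 0], [-1, [0, 0, -4], 0], [-1, [0, 0, -5], 0], [-1, [0, 0, -5], 0], [-1, [0, 0, -5], 0], [-1, [0, 0, -5], 0], [-1, [0, 0, -8], 0], [-1, [0, 0, -13], 0], [-1, [0, 0, -17], 0], [-1, [0, 0, -20], 0], [-1, [0, 0, -14], 0], [-1, [0, 0, 0], 0]]}}

```text
time: 7.08
tool_pos: [514.3, 191.2, 163.5]
tcp_rot: [179.6, -0.1, 93.5]
ft_force: [0.2, 1.1, -2.6]
finger_gap: 22.4
grip_force: 40.0
```

Run:
```python
from h import *
a=snapshot("wrist"); b=snapshot("scene"); rep(a,["flat_block","bur_block"]);rep(b,["ball_block","flat_block","bur_block"]); save(b,"s5.png",(320,70,480,230),3.7); s=sense(); print(s["tool_pos"],s["ft_force"],s["finger_gap"])
```

```text
call bur_block 0.8 [506.3 255.1  11.1] [321. 120.]
call ball_block 0.78 [646.7 139.4  -2.2] [408. 229.]
call ball_block 0.71 [385.  101.7  -1.5] [346. 174.]
call ball_block 0.64 [368.7 308.2  -1.2] [416. 158.]
call ball_block 0.6 [514.9 186.8 120.3] [404. 148.]
call flat_block 0.79 [512.4 122.2  12. ] [375. 193.]
call bur_block 0.55 [508.4 255.1   8.3] [425. 184.]
[510.89220246 190.28545873 156.92409694] [-0.70111347 -0.75752586 -2.63152472] 22.500501415229525
```

View pics/s5.png

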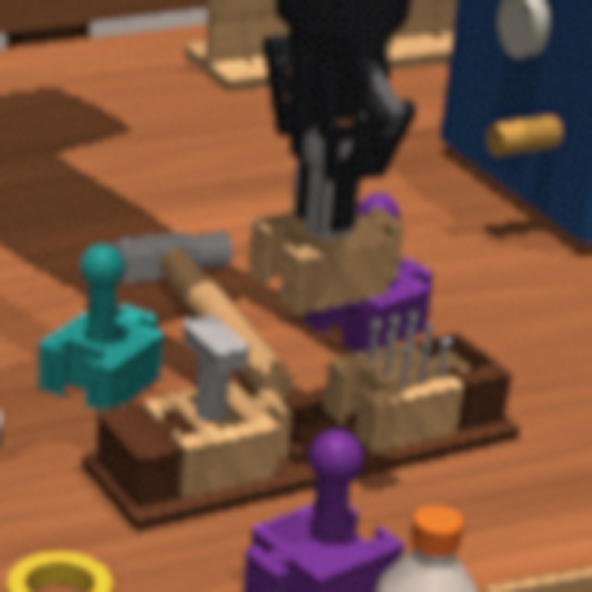

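The block is out at (330,250) in the crop, held level. The flat block (235,430) and bur block (410,400) are still seated. I'm carrying it to the plate.

>>> {"method": "play_rows", "body": {"increments": [[-1, [-12, -1.4, 0], 0], [-1, [-24, -1.4, 0], 0], [-1, [-34, -1.4, 0], 0], [-1, [-34, -1.4, 0], 0], [-1, [-34, -1.4, 0], 0], [-1, [-34, -1.4, 0], 0], [-1, [-34, -1.4, 0], 0], [-1, [-34, -1.4, 0], 0], [-1, [-34, -1.4, 0], 0], [-1, [-34, -1.4, 0], 0], [-1, [-34, -1.4, 0], 0], [-1, [-34, -1.4, 0], 0]]}}

```text
time: 8.43
tool_pos: [517.3, -188.0, 157.8]
tcp_rot: [-180.0, -0.0, 93.5]
ft_force: [0.8, -0.2, -2.6]
finger_gap: 22.8
grip_force: 40.2
```

>>> {"method": "play_rows", "body": {"increments": [[-1, [-28, -0.6, 0], 0], [-1, [-20, 0, 0], 0], [-1, [-11, 0, 0], 0], [-1, [-6.3, 0, 0], 0], [-1, [0, 0, 0], 0], [-1, [0, 0, 0], 0], [-1, [0, 0, 0], 0]]}}

```text
time: 9.02
tool_pos: [521.7, -249.7, 158.1]
tcp_rot: [-180.0, -0.0, 93.6]
ft_force: [0.6, 0.1, -3.6]
finger_gap: 22.7
grip_force: 40.4
```

Run:
```python
from h import *
a=snapshot("wrist"); b=snapshot("scene"); rep(a,["plate","ball_block"]);rep(b,["ball_block","plate"]); save(a,"w6.png"); s=sense(); print(s["tool_pos"],s["tcp_rot"],s["ft_force"],s["finger_gap"])
for u,v in [(0,0)]: pass
```

```text
call plate 0.8 [ 519.7 -251.7   -4.1] [325. 185.]
call ball_block 0.84 [ 521.6 -251.6  123.5] [327. 230.]
call ball_block 0.81 [ 3.684e+02  3.121e+02 -2.000e-01] [418. 157.]
call ball_block 0.71 [384.8 102.2  -3.7] [346. 175.]
call ball_block 0.57 [ 519.6 -255.8  119.1] [205. 184.]
call ball_block 0.56 [645.7 139.5  -2.7] [408. 229.]
call plate 0.62 [ 521.7 -251.9    3.1] [214. 231.]
[ 521.86230421 -250.47099258  158.39302895] [1.79992632e+02 3.45254318e-03 9.36022499e+01] [-0.44393859 -1.00257196 -2.95926996] 22.981816539985306
```

View pics/w6.png

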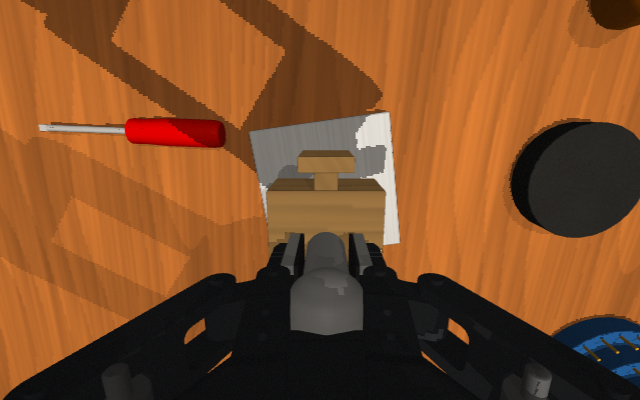

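The wrist view shows the block level at (325,215) over the plate, whose corners are (250,130), (388,112) and (399,243). Its centre agrees with the TCP to about 2 mm, so I'm lowering.

>>> {"method": "play_rows", "body": {"increments": [[-1, [0, 0, 12], 0], [-1, [0, 0, 22], 0], [-1, [0, 0, 22], 0], [-1, [0, 0, 18], 0], [-1, [0, 0, 10], 0], [-1, [0, 0, 6], 0], [-1, [0, 0, 4], 0], [-1, [0, 0, 2], 0], [-1, [0, 0, 1], 0], [-1, [0, 0, 0], 0], [-1, [0, 0, 0], 0]]}}

```text
time: 10.23
tool_pos: [522.3, -251.4, 62.3]
tcp_rot: [179.9, 0.1, 93.6]
ft_force: [-0.1, -0.1, -2.9]
finger_gap: 22.7
grip_force: 40.1
```

>>> {"method": "play_rows", "body": {"increments": [[-1, [0, 0, 1], 0], [-1, [0, 0, 0.5], 0], [-1, [0, 0, 0.5], 0], [-1, [0, 0, 0], 0], [-1, [0, 0, 0], 0]]}}

```text
time: 10.65
tool_pos: [521.7, -251.0, 59.3]
tcp_rot: [-180.0, -0.0, 93.6]
ft_force: [0.5, 0.9, -2.6]
finger_gap: 22.5
grip_force: 40.1
```

Still carrying the weight, so there's a millimetre or so left to go.

>>> {"method": "play_rows", "body": {"increments": [[-1, [0, 0, 0.5], 0], [-1, [0, 0, 0.5], 0], [-1, [0, 0, 0], 0], [-1, [0, 0, 0], 0]]}}

```text
time: 10.98
tool_pos: [521.8, -251.2, 58.4]
tcp_rot: [180.0, 0.0, 93.6]
ft_force: [0.1, -0.3, -2.3]
finger_gap: 22.5
grip_force: 40.0
```

>>> {"method": "play_rows", "body": {"increments": [[-1, [0, 0, 0.4], 0], [-1, [0, 0, 0], 0], [-1, [0, 0, 0], 0]]}}

```text
time: 11.23
tool_pos: [521.9, -251.3, 58.3]
tcp_rot: [180.0, 0.0, 93.5]
ft_force: [-1.3, -1.9, 0.7]
finger_gap: 22.5
grip_force: 39.5
```

>>> {"method": "play_rows", "body": {"increments": [[-1, [0, 0, 0.3], 0], [-1, [0, 0, 0], 0], [-1, [0, 0, 0], 0]]}}

```text
time: 11.48
tool_pos: [522.0, -251.5, 58.2]
tcp_rot: [180.0, 0.0, 93.5]
ft_force: [-3.4, -3.0, 5.1]
finger_gap: 22.5
grip_force: 39.0
```

>>> {"method": "play_rows", "body": {"increments": [[-0.4, [0, 0, 0], 0], [-0.2, [0, 0, 0], 0], [0.1, [0, 0, 0], 0], [0.5, [0, 0, 0], 0], [1, [0, 0, 0], 0], [1, [0, 0, 0], 0], [1, [0, 0, 0], 0], [1, [0, 0, 0], 0], [1, [0, 0, 0], 0], [1, [0, 0, 0], 0]]}}

```text
time: 12.32
tool_pos: [521.7, -251.0, 57.6]
tcp_rot: [-180.0, -0.0, 93.6]
ft_force: [-0.4, -0.5, -0.1]
finger_gap: 85.6
grip_force: 0.0
```

>>> {"method": "play_rows", "body": {"increments": [[1, [0, 0, -10], 0], [1, [0, 0, -20], 0], [1, [0, 0, -30], 0], [1, [0, 0, -30], 0], [1, [0, 0, -30], 0], [1, [0, 0, -30], 0], [1, [0, 0, -20], 0], [1, [0, 0, -10], 0], [1, [0, 0, 0], 0], [1, [0, 0, 0], 0], [1, [0, 0, 0], 0]]}}

```text
time: 13.23
tool_pos: [520.9, -250.5, 235.5]
tcp_rot: [-179.9, -0.1, 93.6]
ft_force: [-0.2, -0.4, -1.1]
finger_gap: 85.4
grip_force: 0.0
```

Run:
```python
from h import *
a=snapshot("wrist"); b=snapshot("scene"); rep(a,["plate","ball_block"]);rep(b,["ball_block","plate","flat_block","bur_block"]); s=sense(); print(s["tool_pos"],s["ft_force"],s["finger_gap"],s["time"])
cv2.imwrite("pics/f.png",np.hstack([a["color"][60:360,120:520],cv2.resize(b["color"][110:275,150:370],(400,300))])[:,:,::-1])
```

```text
call ball_block 0.86 [ 516.7 -252.8   21.6] [323. 176.]
call ball_block 0.95 [ 521.1 -252.6   19.7] [213. 224.]
call ball_block 0.89 [370.9 309.2  -1. ] [417. 158.]
call ball_block 0.8 [385.2 100.6  -3. ] [346. 175.]
call ball_block 0.59 [647.5 138.2  -2.9] [407. 230.]
call plate 0.62 [ 520.2 -253.9    2.3] [213. 231.]
call flat_block 0.66 [513.9 121.6  13.8] [375. 193.]
call bur_block 0.76 [503.3 255.7   5.2] [424. 184.]
[ 521.55718402 -250.9447644   237.11932391] [-0.36896961 -0.18622836 -0.25110391] 85.41598393887696 13.6333
```

View pics/f.png

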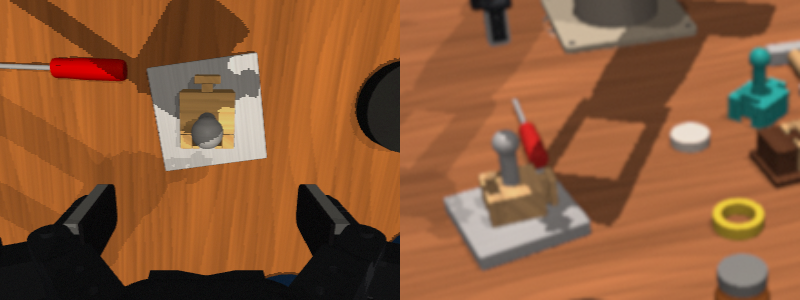

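The block stands upright in the middle of the plate (left view 207,120; right view 510,190), and the gripper is clear of it.

```bash
python3 -c "
from bench import *
print(hand_in())"
```

```text
the job is handed in; nothing more can be done
None
```

The ball-stake block stands upright in the middle of the bench plate (within about 3 mm), its two neighbours are still seated in the rack, and the job was handed in about 14 s into the 45 s limit.

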